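# Turn the kitting carousel to its green slot and load the pulley block

### The job

Turn the round parts carousel by its black knobs until the green slot is at the middle of the loading opening, where the yellow arrow on the base points. Then stand the orange pulley block upright on the floor of the green slot, setting it down gently, and leave the slot at the opening. Leave the blue pulley block and the mixing cup where they are.

Things in the scene. Friction and masses are not known exactly. Their poses are not given: they have to be found in the camera images.
- carousel: Fixed base of the parts carousel, a grey disc 284 mm across. Origin on its vertical axis at table height, z up. Its -x axis points out through the middle of the loading opening, where a grey tongue with a yellow arrow reaches 180 mm from the axis. A fixed post on the axis, radius 17 mm, carries the cover.
- hub (a point): Top of the fixed black cap (radius 24 mm) on the carousel's axis, 94 mm above the table; same axes as the base. The fixed clear D-shaped cover (radius 100 mm, 82 to 86 mm above the table) lies over all slots where x > -22 mm in this frame; the side with x < -22 mm is the loading opening, open from above.
- rotor (a joint): Turn of the rotor (aluminium disc of radius 134 mm), rad: 0 or any multiple of 2 pi = green slot in the middle of the opening; grows counterclockwise from above. No stops, light friction (0.08 N m), stays where left. Five equal slots, counterclockwise: green, red, blue, yellow, white. Green and white are empty; the parts in the others are fixed.
- green_slot (a point): Middle of the green slot on its floor: 70 mm from the carousel axis, 28 mm above the table; turns with the rotor. The wedge slot is clear from 18 to 102 mm from the axis and about 80 mm wide here. Its green rim and the grey dividers are 12 mm high.
- knob (a point): Middle of the black round upright knob 36 deg counterclockwise of the green slot: 22 mm in diameter, 40 mm tall (91 to 131 mm above the table) on a thin stem, 121 mm from the axis. Five such knobs stand on the rotor 72 deg apart, half-way between the slots; carry any one round the axis to turn the rotor.
- load_point (a point): Fixed point 70 mm from the carousel axis in the middle of the loading opening, 28 mm above the table: where the middle of the green slot has to be.
- orange_block_mid (a point): Centre (half-way up) of the orange stand-up pulley block, 45 mm tall, 0.13 to 0.25 kg. Round steel base 42 mm in diameter, 5 mm thick; above it two round orange cheeks 40 mm in diameter, their flat outer faces 26 mm apart and square to the block's y axis (z up): grasp across y.
- blue_block_mid (a point): Centre of the other pulley block, same shape and size but with blue cheeks; not wanted, leave it.
- mixing_cup: Clear plastic mixing cup, 84 mm across and 110 mm tall, origin at the centre of its underside; leave it.
Mind the look-alikes: they are no part of the job. Several things look just like the part that bears orange_block_mid: the one meant starts farthest to the robot's left.

How it is judged:
By the outcome, as a careful person would: the job done as asked, in the order asked, and still so for the second after the job is handed in, with the robot touching nothing.
It also fails if it takes over 61 s, if anything falls off the work surface, if the arm or the gripper's body presses on something with over 40 N, if the wrist force passes 120 N, or if a joint passes its speed limit or range.

### The arm

A 6-joint arm with a two-finger parallel gripper is mounted at the origin on the work surface. World frame = base frame: x ahead of the robot, y to its left, z up, the work surface at z = 0. Lengths are in mm, angles in rad, forces in N, time in s.
With the tool pointing down it reaches from about 300 to 775 mm from the base axis. Payload 14.6 kg.
Tool frame: the origin (TCP) lies between the finger pads; the fingertips stand 19 mm ahead of it and the grasp point (between the pads) is the TCP; z points along the fingers, y is the line along which they close (so a half turn about z gives the same grasp; the last joint's range is limited). The gripper opens to 94 mm and grips with 3 to 60 N. Pads are 16 mm wide; open, the fingers measure 119 mm over their backs; the gripper's body (75 mm by 177 mm) begins 78 mm behind the grasp point.
Start: joints at [1.24, 0.3, 1.521, -0, 1.321, -0.067], TCP at [143.411, 530.964, 190.946] pointing down, gripper open.
Joint ranges: [-3.03, 3.03], [-0.79, 2.21], [0.23, 2.52], [-1.04, 4.18], [0, 3.07], [-2.55, 2.55]. Speed limits (rad/s): [2.22, 2.22, 2.57, 3.14, 3.14, 3.14].

### API

Orientations are given as [roll, pitch, yaw] about the fixed x, y, z axes, in that order (R = Rz(yaw) Ry(pitch) Rx(roll)).
In Python, from cell import monitor, imaging, job, find_in, trace gives the robot as it stands. The module is installed in compiled form; this text tells all that it offers.
- The arm moves only by the tool arm_command, never from a script. Its argument "steps" is a list of rows, each a list of 5 numbers: the opening, from 0 (shut) to 1 (fully open), then the shift along the tool's x, y, z in mm, then the turn about the tool's z in degrees. In form: [[gripper, dx, dy, dz, turn], ...]. A call has 1 to 20 rows; each row is the pose to reach, as a shift and turn from the pose commanded when the call began, along the tool's axes at that moment; what a row does not reach only later rows make up. A row lasts 1/8 s, in which the tool goes at most 62.5 mm and 10.7 degrees, less where a joint would pass 70% of its speed; a pose out of reach is approached as far as the arm can. A call with a gripper value outside its range is refused whole. The fingers move at their own pace and stop on an object; "force" is the grip in N (left out, the last holds). Time passes only in rows, so rows that repeat a pose let the fingers close. It gives the time, the measured TCP pose, the force, the opening and the grip force at its end, in the units of the state.
- monitor.read_state(): the state, without advancing time (a new reading comes with each control period).
- imaging.camera(name): name is "scene" or "side" or "wrist"; returns a dict with "img" (384x512x3 uint8, red, green, blue), "mtx" (3x3 intrinsics, pixels), "view" (4x4, takes a point from world to camera coordinates). Camera axes: x right, y down, z forward; pixel columns grow to the right and rows downward; lengths in mm; the calibration is good to about 2 mm. A picture is of the moment at which its call begins. There is no depth.
- job.sign_off(): hands the job in; it is judged then, once.
Trained networks look in a picture, given as the dict that the camera call returned (one of the last four; its "shot" number tells which), for a name from the list of things; names that differ only in an ending like _2 or _b are one class to them, and where a whole thing is asked for, a point or a joint stands for the part that bears it (a point fixed in the world has none). Each returns a list of dicts, best first, with "p" (0 to 1); they miss things now and then, are a little off and sometimes report something else, mostly with a low value. They report only what shows in the picture. A call takes as long as a camera call. They do not tell look-alikes from the thing itself.
- find_in(picture, target): "rect" ([centre column, centre row, width, height] in pixels, round what is visible of it).
- trace(picture, target): "region" (384x512 bool, what is visible of it) and "rect" ([centre column, centre row, width, height] in pixels, round what is visible of it).
The state is a dict: "clock": time; "joints": joint angles; "qd": joint speeds; "effort": joint torques, N m; "eef_pos": TCP position; "eef_rot": TCP orientation; "wrist_force": force on the tool from outside, world axes, zero at the start; "moment": the same for the moment, N m; "finger_gap": finger opening in mm; "finger_force": force on a finger pad.
Only numpy, scipy, OpenCV 4.12 (cv2) and the standard library are available. Lean on these libraries where they do the work, as an engineer would, in place of code of your own. Each camera call takes 0.05 s, during which the arm holds its last target. There are 200 camera calls.

## Working session

There is one attempt and no reset: what is moved stays moved. The work goes in short steps, Python scripts to look and compute and a tool call to move; the robot and the scene stay as the last step left them, time stands still between calls to the robot, and variables do not carry over. Pictures are saved under pics/ and viewed, at most 10 in all, crops included, and the job is handed in when it is done.

Besides the shell and the picture viewer there is one more tool, called after "Request:" by a JSON object that holds its "name" and its "arguments". arm_command: Moves the arm, as the interface text tells. Its arguments: {"type":"object","properties":{"steps":{"type":"array","items":{"type":"array","items":{"type":"number"}}},"force":{"type":"number"}},"required":["steps"]}

```bash
mkdir -p pics; cat > h.py <<'E'
import numpy as np, cv2
from cell import monitor, imaging, job, find_in, trace
def snap(n,f=None):
    c=imaging.camera(n)
    if f: cv2.imwrite('pics/'+f,c['img'][:,:,::-1])
    return c
def ray(c,u,v):
    V=np.array(c['view']);R=V[:3,:3];o=-R.T@V[:3,3]
    return o,R.T@np.linalg.solve(c['mtx'],[u,v,1.])
def atz(c,u,v,z):
    o,d=ray(c,u,v); return o+d*(z-o[2])/d[2]
def proj(c,p):
    V=np.array(c['view']);q=c['mtx']@(V[:3,:3]@np.array(p,float)+V[:3,3]);return q[:2]/q[2]
E
python3 - <<'E'
from h import *
s=monitor.read_state();print(s)
ims=[]
for n in('scene','side','wrist'):
    c=snap(n,n+'0.png');ims.append(c['img'])
    o,_=ray(c,0,0);print(n,o.round())
    for t,z in(('carousel',20),('hub',94),('knob',111),('green_slot',28),('orange_block_mid',22),('blue_block_mid',22),('mixing_cup',50)):
        for r in find_in(c,t):
            if r['p']>.3: print(n,t,round(r['p'],2),np.round(r['rect']),atz(c,*r['rect'][:2],z).round())
E
```

```text
{'clock': 0.0, 'joints': array([ 1.24041469e+00,  3.00452248e-01,  1.52158222e+00, -1.73335704e-05,
        1.32065099e+00, -6.66049979e-02]), 'qd': array([-0.00110388,  0.00051608, -0.00197729, -0.0006121 ,  0.00025099,
       -0.00136609]), 'effort': array([ 2.01685027e-03, -5.31807876e+01, -3.52742279e+01,  7.09387986e-02,
        2.43975897e-02, -8.23350570e-05]), 'eef_pos': array([143.32418754, 530.72156981, 190.39618496]), 'eef_rot': array([-3.14050115e+00, -5.59802857e-05,  2.87782028e+00]), 'wrist_force': array([-0.65066756,  0.25897881, -0.01124296]), 'moment': array([-0.02112824,  0.06043826,  0.05068988]), 'finger_force': 0.0, 'finger_gap': 94.48366881112504}
scene [1341. -115.  882.]
scene carousel 0.97 [234. 209.  90.  94.] [ 557. -140.   20.]
scene hub 0.62 [233. 211.  94.  97.] [ 631. -140.   94.]
scene knob 0.55 [235. 207.  90.  94.] [ 630. -136.  111.]
scene green_slot 0.62 [230. 207.  81.  95.] [ 555. -153.   28.]
scene orange_block_mid 0.67 [345. 227.  10.  18.] [635. 190.  22.]
scene orange_block_mid 0.62 [365. 249.  12.  18.] [715. 230.  22.]
scene orange_block_m
[... 273 characters left out ...]
ousel 0.71 [257. 190. 117. 101.] [ 569. -163.   20.]
side hub 0.81 [256. 187. 117. 105.] [546. -99.  94.]
side knob 0.7 [247. 185. 101.  92.] [560. -81. 111.]
side green_slot 0.67 [246. 184. 106.  96.] [ 603. -167.   28.]
side orange_block_mid 0.79 [125. 293.  20.  27.] [704. 235.  22.]
side orange_block_mid 0.78 [208. 317.  16.  27.] [518. 217.  22.]
side orange_block_mid 0.68 [144. 339.  24.  28.] [609. 305.  22.]
side orange_block_mid 0.56 [166. 293.  26.  26.] [625. 202.  22.]
side blue_block_mid 0.57 [247. 373.  27.  22.] [402. 285.  22.]
side mixing_cup 0.68 [321. 133.  30.  39.] [ 473. -444.   50.]
wrist [ 65. 551. 384.]
wrist blue_block_mid 0.63 [156. 364.  27.  40.] [399. 296.  22.]
```

View pics/scene0.png

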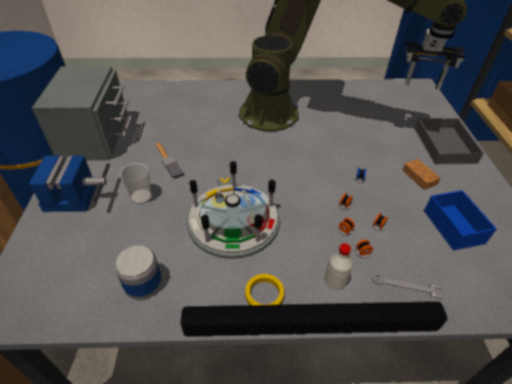

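View pics/side0.png

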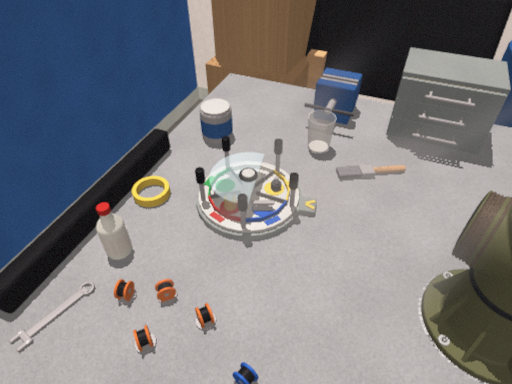

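Scene: the carousel is at about (234,209) with its arrow at (225,181). Four orange blocks show, the leftmost for the robot at (380,222), and blue is at (360,174). The side view agrees: arrow at (309,207), leftmost orange at (144,339). I'll zoom in on the carousel.

```bash
python3 - <<'E'
import cv2,numpy as np
a=cv2.imread('pics/scene0.png')[145:265,175:295];b=cv2.imread('pics/side0.png')[125:245,185:325]
a=cv2.resize(a,(420,420),interpolation=3);b=cv2.resize(b,(380,326),interpolation=3)
a=cv2.resize(cv2.imread('pics/scene0.png')[150:260,185:285],(400,440),interpolation=2)
b=cv2.resize(cv2.imread('pics/side0.png')[130:240,190:290+0],(400,440),interpolation=2)
cv2.imwrite('pics/z.png',np.hstack([a,b]))
E
```

```text
(no output)
```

View pics/z.png

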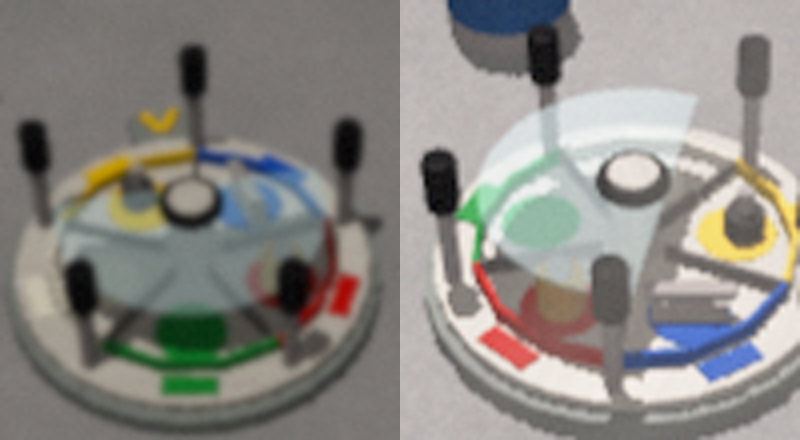

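```bash
python3 - <<'E'
from h import *
from scipy.optimize import least_squares
a=snap('scene');b=snap('side')
S=dict(a=[(233.2,167.5),(193.5,186.7),(271.7,186.2),(205,221.7),(258.2,221.5)],b=[(225.7,143.7),(278.5,146.2),(199.7,175.2),(242.5,202.5),(294,181)])
for k,c in(('a',a),('b',b)):
    for p in S[k]: print(k,atz(c,*p,111).round())
print('hub',atz(a,232.7,200.7,94),atz(b,248.2,174.5,94),'arrow',atz(a,225,181,20),atz(b,309,207,20))
def f(p):
    r=[]
    for k,c in(('a',a),('b',b)):
        P=[proj(c,(p[0]+121*np.cos(p[2]+i*2*np.pi/5),p[1]+121*np.sin(p[2]+i*2*np.pi/5),111)) for i in range(5)]
        for q in S[k]: r+=list(min((np.array(x)-q for x in P),key=np.linalg.norm))
    return r
g=least_squares(f,[562,-130,.6]);print(g.x,g.cost)
for t in('orange_block_mid','blue_block_mid'):
  for n,c in(('scene',a),('side',b)):
    for r in trace(c,t):
        if r['p']<.3: continue
        m=r['region'];v,u=np.nonzero(m);w=atz(c,u.mean(),v.mean(),22)
        if w[1]>270: print(n,t,r['p'],w.round(),u.mean(),v.mean())
E
```

```text
a [ 465. -141.  111.]
a [ 549. -257.  111.]
a [550. -27. 111.]
a [ 684. -215.  111.]
a [685. -72. 111.]
b [ 681. -211.  111.]
b [ 545. -255.  111.]
b [683. -70. 111.]
b [547. -24. 111.]
b [ 462. -138.  111.]
hub [ 591.03126311 -141.86889309   94.        ] [ 581.94657497 -135.72350083   94.        ] arrow [ 429.69653778 -170.89153707   20.        ] [ 420.87045644 -156.11488709   20.        ]
[ 584.83926575 -141.43750172    0.61823746] 1.9182468028853268
scene orange_block_mid 0.49 [620. 296.  22.] 379.4301075268817 222.4731182795699
side orange_block_mid 0.9 [607. 307.  22.] 144.14253393665157 341.0972850678733
side blue_block_mid 0.71 [403. 291.  22.] 245.08115942028985 375.6811594202899
```

Request:
{"name": "arm_command", "arguments": {"steps": [[0.7,-40,-47,0,-3],[0.7,-80,-94,0,-6],[0.7,-120,-141,0,-9],[0.7,-160,-188,0,-12],[0.7,-200,-235,0,-14],[0.7,-240,-282,0,-14],[0.7,-280,-329,0,-14],[0.7,-320,-376,0,-14],[0.7,-360,-423,0,-14],[0.7,-400,-470,0,-14],[0.7,-440,-515,0,-14],[0.7,-470,-548,0,-14],[0.7,-485,-565,0,-14],[0.7,-485,-565,0,-14]]}}

```text
clock: 3.25
eef_pos: [464.4, -141.8, 190.6]
eef_rot: [3.141, -0.001, 3.12]
wrist_force: [-0.4, 0.8, -0.4]
finger_gap: 65.7
finger_force: 0.0
```

```bash
python3 - <<'E'
from h import *
s=monitor.read_state();print(s['clock'],s['eef_pos'],s['eef_rot'],s['joints'])
c=snap('wrist','w1.png');np.savez('w1.npz',mtx=c['mtx'],view=c['view'])
E
```

```text
3.25 [ 464.37374343 -141.8006055   190.57989414] [ 3.14135476e+00 -5.69481131e-04  3.12035106e+00] [-3.71833578e-01  1.56602623e-01  1.69782080e+00  2.89803006e-05
  1.28778578e+00 -1.92139634e+00]
```

View pics/w1.png

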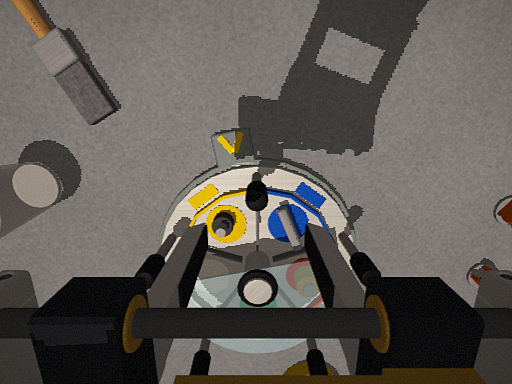

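```bash
python3 - <<'E'
from h import *
c=dict(np.load('w1.npz'));im=cv2.imread('pics/w1.png')
print('knob',atz(c,257,190,131),atz(c,257,195,111),'hub',atz(c,258,291,94))
h=cv2.cvtColor(im,cv2.COLOR_BGR2HSV);m=cv2.inRange(h,(20,150,90),(35,255,255))[120:165,200:260];v,u=np.nonzero(m)
ac=(u.mean()+200,v.mean()+120);print(ac)
for z in(0,8,16,24):
    for p in(ac,(228,130)):
        d=atz(c,*p,z)[:2]-[585,-141.5];print(z,d.round(1),np.hypot(*d).round(1),np.degrees(np.arctan2(*d[::-1])).round(1))
cv2.imwrite('pics/w1z.png',np.vstack([cv2.resize(im[120:210,150:350],(800,360),interpolation=3),cv2.resize(im[250:300,180:340],(800,238),interpolation=3)]))
E
```

```text
knob [ 454.00229661 -141.76112403  131.        ] [ 464.78183384 -141.88276462  111.        ] hub [ 587.08600869 -143.07699673   94.        ]
(np.float64(231.0), np.float64(142.7953667953668))
0 [-159.8  -33.5] 163.3 -168.2
0 [-176.5  -36.7] 180.3 -168.3
8 [-160.7  -32.8] 164.0 -168.5
8 [-177.   -35.9] 180.6 -168.5
16 [-161.6  -32.1] 164.8 -168.8
16 [-177.6  -35.2] 181.0 -168.8
24 [-162.5  -31.4] 165.5 -169.1
24 [-178.1  -34.4] 181.4 -169.1
```

View pics/w1z.png

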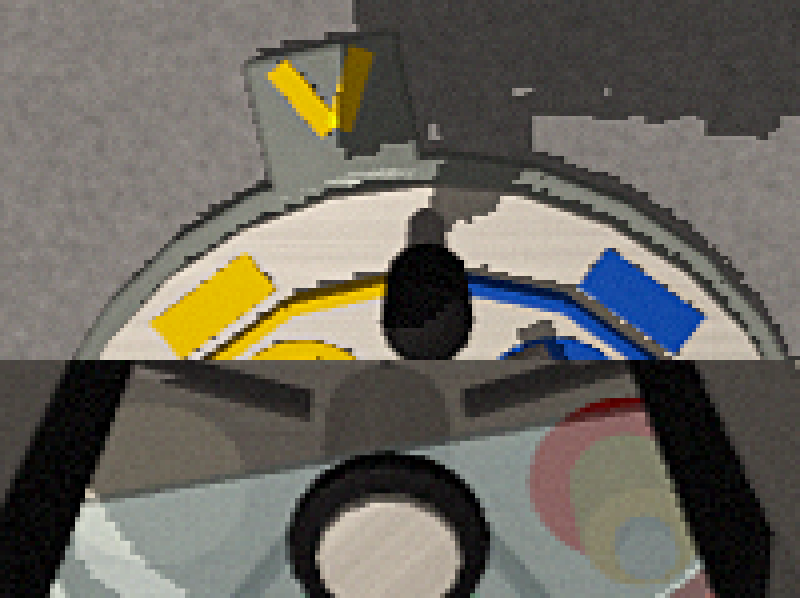

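```bash
python3 - <<'E'
from h import *
c=dict(np.load('w1.npz'))
A=lambda d:np.degrees(np.arctan2(d[1],d[0])).round(2)
for z in(8,16):
  for p in((233.2,152),(230.9,131.5)): print(z,A(atz(c,*p,z)[:2]-[585.5,-141.8]))
  l=atz(c,150+247/4,120+60/4,z);r=atz(c,150+400/4,120+33/4,z);e=(l-r)[:2];print('tongue edge normal',A([e[1],-e[0]]))
  l=atz(c,150+247/4,120+60/4,z);r=atz(c,150+272/4,120+185/4,z);e=(l-r)[:2];print('tongue side',A(e))
l=atz(c,180+95/5,250+(498-360)/5*50/50*(250/238),86);r=atz(c,180+550/5,250+(425-360)/5*(250/238),86);e=(l-r)[:2];print('cover',A([e[1],-e[0]]))
E
```

```text
8 -168.56
8 -169.67
tongue edge normal -171.44
tongue side -172.12
16 -168.88
16 -169.92
tongue edge normal -171.44
tongue side -172.12
cover -170.45
```

Request:
{"name": "arm_command", "arguments": {"steps": [[0.7,0,0,30,0],[0.7,0,0,60,0],[0.7,0,0,76,0],[0.3,0,0,78,0],[0.1,0,0,78,0],[0.1,0,0,78,0],[0.1,0,0,78,0]], "force": 25}}

```text
clock: 4.18
eef_pos: [464.5, -141.0, 113.5]
eef_rot: [-3.141, 0.001, 3.122]
wrist_force: [0.2, -0.2, 0.4]
finger_gap: 29.1
finger_force: 0.0
```

```bash
python3 - <<'E'
import numpy as np
def arc(total,n,step=None,R=121.):
    # tool at start: x radial outward, y = CW tangential?; yaw=phi => x=(c,s), y=(s,-c)  (y is CW tangent)
    for k in range(1,n+1):
        t=np.radians(total*k/n)   # CW angle
        print([0.1,round(R*(np.cos(t)-1),1),round(R*np.sin(t),1),0,round(total*k/n,2)],end=', ')
    print()
arc(80,14)
E
```

```text
[0.1, np.float64(-0.6), np.float64(12.0), 0, 5.71], [0.1, np.float64(-2.4), np.float64(24.0), 0, 11.43], [0.1, np.float64(-5.4), np.float64(35.7), 0, 17.14], [0.1, np.float64(-9.5), np.float64(47.0), 0, 22.86], [0.1, np.float64(-14.7), np.float64(57.9), 0, 28.57], [0.1, np.float64(-21.0), np.float64(68.2), 0, 34.29], [0.1, np.float64(-28.3), np.float64(77.8), 0, 40.0], [0.1, np.float64(-36.5), np.float64(86.6), 0, 45.71], [0.1, np.float64(-45.6), np.float64(94.6), 0, 51.43], [0.1, np.float64(-55.4), np.float64(101.6), 0, 57.14], [0.1, np.float64(-65.8), np.float64(107.7), 0, 62.86], [0.1, np.float64(-76.8), np.float64(112.6), 0, 68.57], [0.1, np.float64(-88.2), np.float64(116.5), 0, 74.29], [0.1, np.float64(-100.0), np.float64(119.2), 0, 80.0],
```

Request:
{"name": "arm_command", "arguments": {"steps": [[0.1,0,0,0,0],[0.1,0,0,0,0],[0.1,0,0,0,0],[0.1,-0.6,12,0,5.7],[0.1,-2.4,24,0,11.4],[0.1,-5.4,35.7,0,17.1],[0.1,-9.5,47,0,22.9],[0.1,-14.7,57.9,0,28.6],[0.1,-21,68.2,0,34.3],[0.1,-28.3,77.8,0,40],[0.1,-36.5,86.6,0,45.7],[0.1,-45.6,94.6,0,51.4],[0.1,-55.4,101.6,0,57.1],[0.1,-65.8,107.7,0,62.9],[0.1,-76.8,112.6,0,68.6],[0.1,-88.2,116.5,0,74.3],[0.1,-100,119.2,0,80],[0.1,-100,119.2,0,80]], "force": 25}}

```text
clock: 6.42
eef_pos: [567.2, -23.5, 113.2]
eef_rot: [3.141, -0.0, 1.726]
wrist_force: [-0.4, 1.7, 5.1]
finger_gap: 20.5
finger_force: 25.0
```

```bash
python3 - <<'E'
from h import *
s=monitor.read_state();p=s['eef_pos'];d=p[:2]-[585,-141.5];print(s['clock'],p,s['eef_rot'],s['joints'],'phi',np.degrees(np.arctan2(*d[::-1])),np.hypot(*d),s['finger_gap'],s['wrist_force'])
phi=np.arctan2(*d[::-1]);y=s['eef_rot'][2]
C=np.array([585,-141.5])
end=np.radians(180-.6-169.7); n=16   # first estimate of knob angle: .618 rad fit -> 179.4
X=np.array([np.cos(y),np.sin(y)]);Y=np.array([np.sin(y),-np.cos(y)])
for k in range(1,n+1):
    a=phi+(end-phi)*k/n; q=C+121*np.array([np.cos(a),np.sin(a)])-p[:2]
    print([0.1,float(round(q@X,1)),float(round(q@Y,1)),0,float(round(np.degrees(phi-a),1))],end=', ')
E
```

```text
6.425 [567.23243915 -23.49861768 113.21253295] [ 3.14070632e+00 -6.87839576e-05  1.72605659e+00] [-1.06065066e-01  4.11948078e-01  1.55791218e+00  3.20749696e-04
  1.17089395e+00 -2.61450054e-01] phi 98.5627469001931 119.33152327360115 20.45187699680017 [-0.44288657  1.68441009  5.14018086]
[0.1, 1.0, 11.7, 0, 5.6], [0.1, -0.7, 23.3, 0, 11.1], [0.1, -3.6, 34.7, 0, 16.7], [0.1, -7.6, 45.7, 0, 22.2], [0.1, -12.6, 56.3, 0, 27.8], [0.1, -18.6, 66.4, 0, 33.3], [0.1, -25.6, 75.8, 0, 38.9], [0.1, -33.4, 84.5, 0, 44.4], [0.1, -42.1, 92.4, 0, 50.0], [0.1, -51.4, 99.5, 0, 55.5], [0.1, -61.5, 105.6, 0, 61.1], [0.1, -72.0, 110.7, 0, 66.6], [0.1, -83.0, 114.7, 0, 72.2], [0.1, -94.4, 117.7, 0, 77.8], [0.1, -105.9, 119.6, 0, 83.3], [0.1, -117.6, 120.3, 0, 88.9],
```

Request:
{"name": "arm_command", "arguments": {"steps": [[0.1,1,11.7,0,5.6],[0.1,-0.7,23.3,0,11.1],[0.1,-3.6,34.7,0,16.7],[0.1,-7.6,45.7,0,22.2],[0.1,-12.6,56.3,0,27.8],[0.1,-18.6,66.4,0,33.3],[0.1,-25.6,75.8,0,38.9],[0.1,-33.4,84.5,0,44.4],[0.1,-42.1,92.4,0,50],[0.1,-51.4,99.5,0,55.5],[0.1,-61.5,105.6,0,61.1],[0.1,-72,110.7,0,66.6],[0.1,-83,114.7,0,72.2],[0.1,-94.4,117.7,0,77.8],[0.1,-105.9,119.6,0,83.3],[0.1,-117.6,120.3,0,88.9],[0.1,-117.6,120.3,0,88.9],[0.1,-117.6,120.3,0,88.9]]}}

```text
clock: 8.68
eef_pos: [703.3, -121.8, 113.3]
eef_rot: [3.141, 0.0, 0.176]
wrist_force: [-2.8, -0.3, 4.2]
finger_gap: 19.8
finger_force: 25.0
```

```bash
python3 - <<'E'
from h import *
s=monitor.read_state();p=s['eef_pos'];d=p[:2]-[585,-141.5];print(s['clock'],p,s['eef_rot'],s['joints'],'phi',np.degrees(np.arctan2(*d[::-1])),np.hypot(*d),s['finger_gap'],s['wrist_force'])
c=snap('scene');b=snap('side');np.savez('c2.npz',sm=c['mtx'],sv=c['view'],bm=b['mtx'],bv=b['view'])
a=cv2.resize(c['img'][150:260,185:285],(400,440),interpolation=2)
b=cv2.resize(b['img'][130:240,220:320],(400,440),interpolation=2)
cv2.imwrite('pics/z2.png',np.hstack([a,b])[:,:,::-1])
E
```

```text
8.675 [ 703.29967609 -121.81437133  113.26524804] [3.14134865e+00 3.22410309e-04 1.75710965e-01] [-2.22662032e-01  7.36516066e-01  1.05306680e+00 -3.58499564e-04
  1.35221231e+00  1.17250107e+00] phi 9.447720760714763 119.92638299396916 19.8143664811542 [-2.81552344 -0.33442917  4.16425309]
```

View pics/z2.png

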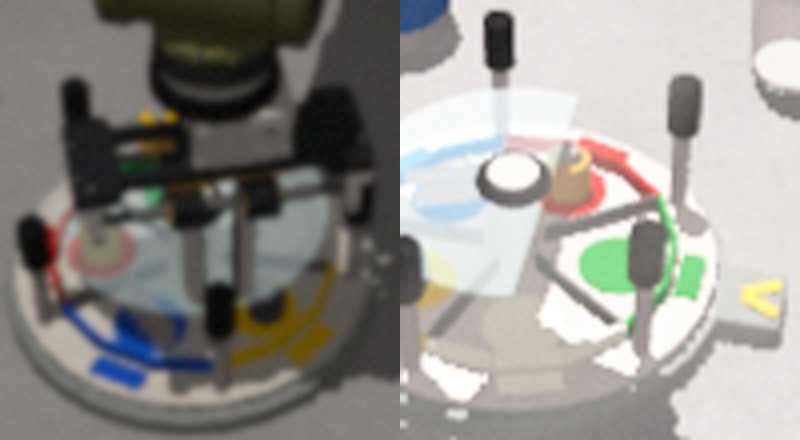

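The side view shows the green slot at the arrow. I'll release the knob and go to the orange block.

Request:
{"name": "arm_command", "arguments": {"steps": [[0.7,0,0,0,0],[0.7,0,0,0,0],[0.7,0,0,0,0],[0.7,0,0,-40,0],[0.7,0,0,-80,0],[0.7,0,-15,-90,0],[0.7,-10,-60,-90,0],[0.7,-18,-110,-90,0],[0.7,-28,-160,-90,0],[0.7,-38,-210,-90,0],[0.7,-48,-260,-90,0],[0.7,-58,-310,-90,0],[0.7,-68,-360,-90,0],[0.7,-75,-405,-90,0],[0.7,-79,-433,-90,0],[0.7,-79,-433,-90,0]]}}

```text
clock: 10.78
eef_pos: [549.3, 293.2, 201.8]
eef_rot: [3.141, 0.001, 0.177]
wrist_force: [0.3, -0.3, 0.6]
finger_gap: 65.7
finger_force: 0.0
```

```bash
python3 - <<'E'
from h import *
s=monitor.read_state();print(s['clock'],s['eef_pos'],s['eef_rot'],s['joints'])
c=snap('wrist');a=snap('scene');b=snap('side')
for r in trace(c,'orange_block_mid'):
    if r['p']<.3: continue
    v,u=np.nonzero(r['region']);print(r['p'],np.round(r['rect']),atz(c,u.mean(),v.mean(),25).round(1))
A=cv2.resize(a['img'][150:260,185:285],(400,440),interpolation=2)
B=cv2.resize(b['img'][130:240,220:320],(400,440),interpolation=2)
np.savez('w3.npz',mtx=c['mtx'],view=c['view'])
cv2.imwrite('pics/w3.png',c['img'][:,:,::-1]);cv2.imwrite('pics/z3.png',np.hstack([A,B])[:,:,::-1])
E
```

```text
10.775 [549.34338945 293.21948953 201.8410254 ] [3.14139491e+00 1.44675398e-03 1.77392999e-01] [4.31403111e-01 4.57985183e-01 1.27979228e+00 1.74537031e-04
 1.40526522e+00 1.82477741e+00]
0.98 [331.  55.  39.  40.] [709.5 229.7  25. ]
0.81 [310. 200.  32.  38.] [529.1 215.3  25. ]
0.59 [341. 126.  41.  40.] [631.3 197.3  25. ]
0.57 [260. 123.  36.  30.] [614.5 300.2  25. ]
```

View pics/w3.png

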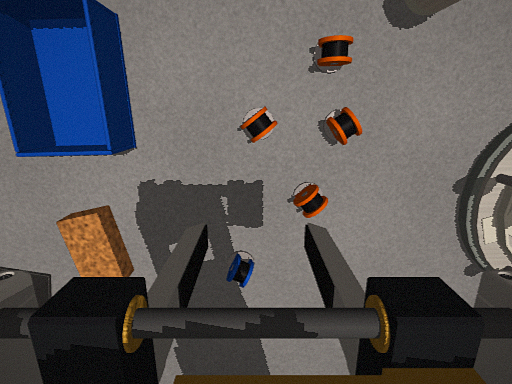

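View pics/z3.png

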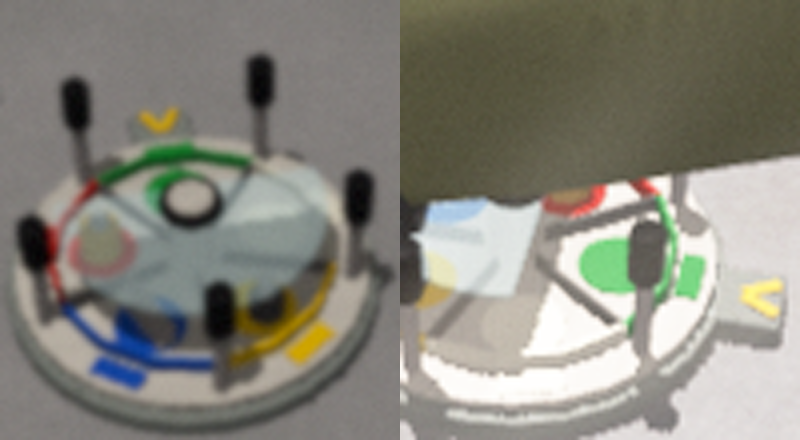

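Wrist: the wanted block is at (260,124), with its cheeks on an up-left to down-right line, and blue is at (240,268). Scene: the green slot lies behind the hub, facing the arrow. Next I'll measure the block's axis and check the rotor angle.

```bash
python3 - <<'E'
from h import *
from scipy.optimize import least_squares
c=dict(np.load('w3.npz'));im=cv2.imread('pics/w3.png')
h=cv2.cvtColor(im,cv2.COLOR_BGR2HSV);m=cv2.inRange(h,(3,170,90),(18,255,255));m[:95]=0;m[150:]=0;m[:,:235]=0;m[:,290:]=0
n,L,st,ce=cv2.connectedComponentsWithStats(m)
for k in range(1,n):
    if st[k,4]<15: continue
    v,u=np.nonzero(L==k);P=np.array([atz(c,x,y,35)[:2] for x,y in zip(u,v)]);q=P-P.mean(0);w=np.linalg.svd(q)[2][0]
    print(st[k],P.mean(0).round(1),'cheek line deg',np.degrees(np.arctan2(w[1],w[0])).round(1))
k=dict(np.load('c2.npz'));a=dict(mtx=k['sm'],view=k['sv'])
S=np.array([(75,104),(260,82),(358,197),(220,311),(35,242)])/4+[185,150]
def f(p):
    r=[]
    P=[proj(a,(p[0]+121*np.cos(p[2]+i*2*np.pi/5),p[1]+121*np.sin(p[2]+i*2*np.pi/5),111)) for i in range(5)]
    for q in S: r+=list(min((np.array(x)-q for x in P),key=np.linalg.norm))
    return r
g=least_squares(f,[587,-142,.17]);print(g.x,np.degrees(g.x[2]),g.cost)
E
```

```text
[241 107  26  22 138] [620.7 307.4] cheek line deg 138.4
[251 121  26  22 130] [606.8 291.5] cheek line deg 138.0
[ 5.86901227e+02 -1.42098814e+02  1.74720283e-01] 10.010734791748717 0.2169724050674718
```

Request:
{"name": "arm_command", "arguments": {"steps": [[0.6,20,2,0,-10],[0.6,40,3,10,-20],[0.6,64.5,5,20,-30],[0.6,64.5,5,30,-40],[0.6,64.5,5,40,-50],[0.6,64.5,5,50,-60],[0.6,64.5,5,60,-70],[0.6,64.5,5,70,-80],[0.6,64.5,5,80,-90],[0.6,64.5,5,90,-100],[0.6,64.5,5,100,-110],[0.6,64.5,5,100,-120],[0.6,64.5,5,100,-128.3],[0.6,64.5,5,100,-128.3],[0.6,64.5,5,130,-128.3],[0.6,64.5,5,155,-128.3],[0.6,64.5,5,174,-128.3],[0.6,64.5,5,174,-128.3]]}}

```text
clock: 13.22
eef_pos: [614.6, 297.2, 27.6]
eef_rot: [-3.14, -0.001, 2.412]
wrist_force: [-0.0, -0.6, 0.8]
finger_gap: 56.2
finger_force: 0.0
```

Request:
{"name": "arm_command", "arguments": {"steps": [[0.15,0,0,0,0],[0.15,0,0,0,0],[0.15,0,0,0,0],[0.15,0,0,0,0],[0.15,0,0,0,0],[0.15,0,0,0,0]], "force": 25}}

```text
clock: 13.98
eef_pos: [615.4, 297.9, 29.4]
eef_rot: [3.141, 0.0, 2.414]
wrist_force: [1.2, 0.9, 2.7]
finger_gap: 23.4
finger_force: 25.0
```

Request:
{"name": "arm_command", "arguments": {"steps": [[0.15,0,0,-20,0],[0.15,0,0,-60,0],[0.15,0,0,-110,0],[0.15,0,0,-150,0],[0.15,-12,-20,-158,3],[0.15,-34,-60,-158,7],[0.15,-56,-100,-158,11],[0.15,-79,-140,-158,15],[0.15,-101,-180,-158,19],[0.15,-124,-220,-158,23],[0.15,-146,-260,-158,27],[0.15,-169,-300,-158,31],[0.15,-191,-340,-158,35],[0.15,-210,-373,-158,38.5],[0.15,-222,-394,-158,38.5],[0.15,-226.8,-402.8,-158,38.5],[0.15,-226.8,-402.8,-158,38.5],[0.15,-226.8,-402.8,-158,38.5]]}}

```text
clock: 16.23
eef_pos: [516.6, -153.1, 187.2]
eef_rot: [3.141, -0.0, 1.742]
wrist_force: [0.6, 0.1, 0.7]
finger_gap: 14.3
finger_force: 0.0
```

```bash
python3 - <<'E'
from h import *
s=monitor.read_state();print(s['clock'],s['eef_pos'],s['eef_rot'],s['wrist_force'],s['finger_gap'],s['joints'])
c=snap('wrist','w4.png');np.savez('w4.npz',mtx=c['mtx'],view=c['view'])
print('load point px',proj(c,(517,-153.7,28)),'block bottom',proj(c,[*s['eef_pos'][:2],s['eef_pos'][2]-28]))
E
```

```text
16.225 [ 516.57439687 -153.10661048  187.16466681] [ 3.14149994e+00 -3.98648033e-05  1.74248277e+00] [0.60147281 0.14359728 0.6896412 ] 14.300586887718595 [-3.56165871e-01  2.77984101e-01  1.55814196e+00  8.40800762e-05
  1.30540657e+00 -5.27874358e-01]
load point px [255.34091084 176.66629042] block bottom [254.8998729  212.03992061]
```

View pics/w4.png

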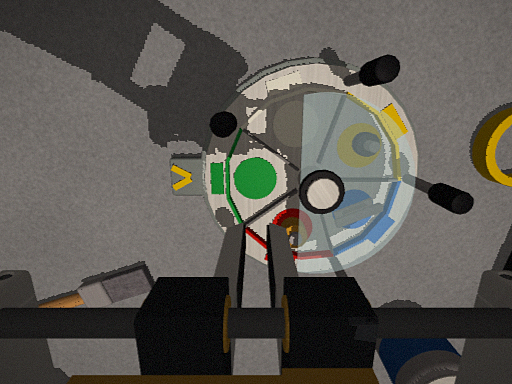

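The block slipped out of the grasp: the gap is now 14 mm with no force. The green slot at (255,178) agrees with the computed load point. Next I'll find where the block went.

```bash
python3 - <<'E'
from h import *
for n in('scene','side'):
    c=snap(n,n+'5.png')
    for r in trace(c,'orange_block_mid'):
        if r['p']<.2: continue
        v,u=np.nonzero(r['region']);print(n,r['p'],np.round(r['rect']),atz(c,u.mean(),v.mean(),22).round(1))
    print(proj(c,(613.7,299.5,22)))
    h=cv2.cvtColor(c['img'],cv2.COLOR_RGB2HSV);m=cv2.inRange(h,(3,170,60),(18,255,255))
    k,L,st,ce=cv2.connectedComponentsWithStats(m)
    for i in range(1,k):
        if st[i,4]>12: print('  orange',st[i],atz(c,*ce[i],22).round())
E
```

```text
scene 0.6 [344. 227.  10.  17.] [634.7 194.   22. ]
scene 0.52 [382. 223.  14.  20.] [621.1 299.2  22. ]
scene 0.51 [362. 248.  17.  17.] [715.6 225.4  22. ]
[379.89220469 220.83672987]
  orange [406 161  12   7  27] [356. 485.  22.]
  orange [410 166  14   9  41] [388. 488.  22.]
  orange [412 174  25  13  69] [438. 499.  22.]
  orange [340 194   6  10  21] [516. 206.  22.]
  orange [345 197   7  10  38] [529. 220.  22.]
  orange [375 214   7  10  26] [603. 297.  22.]
  orange [340 218  14  15 134] [629. 195.  22.]
  orange [381 218   7  10  41] [619. 310.  22.]
  orange [357 240  15  15 128] [711. 228.  22.]
side 0.95 [209. 317.  19.  26.] [521.9 220.6  22. ]
side 0.94 [126. 295.  18.  24.] [705.3 234.8  22. ]
side 0.84 [169. 293.  27.  27.] [626.7 199.8  22. ]
side 0.58 [142. 343.  22.  28.] [608.6 309.1  22. ]
[143.39695849 336.02576415]
  orange [114 280  10  19  54] [727. 233.  22.]
  orange [123 282  11  17  98] [705. 227.  22.]
  orange [158 287  17  14 109] [625. 205.  22.]
  orange [205 304   8  19  36] [519. 207.  22.]
  orange [196 308   8  19  58] [533. 223.  22.]
  orange [143 327   8  20  61] [608. 299.  22.]
  orange [132 331   7  20  51] [623. 314.  22.]
```

Request:
{"name": "arm_command", "arguments": {"steps": [[0.6,25,13,-5,0],[0.6,70,38,-5,-4],[0.6,115,63,-5,-8],[0.6,160,88,-5,-12],[0.6,205,112,-5,-16],[0.6,250,137,-5,-20],[0.6,295,161,-5,-25],[0.6,340,186,-5,-31],[0.6,370,202,-5,-36],[0.6,383,209.5,-5,-38.5],[0.6,383,209.5,-5,-38.5],[0.6,383,209.5,-5,-38.5]]}}

```text
clock: 17.98
eef_pos: [657.6, 258.5, 191.9]
eef_rot: [-3.141, -0.0, 2.412]
wrist_force: [0.6, -0.9, -0.1]
finger_gap: 56.4
finger_force: 0.0
```

```bash
python3 - <<'E'
from h import *
s=monitor.read_state();p=s['eef_pos'];y=s['eef_rot'][2];print(s['clock'],p,s['eef_rot'])
c=snap('wrist');im=c['img'];cv2.imwrite('pics/w6.png',im[:,:,::-1])
u0,v0=proj(c,(613.7,299.5,30));print(u0,v0)
h=cv2.cvtColor(im,cv2.COLOR_RGB2HSV);m=cv2.inRange(h,(3,170,60),(18,255,255))
n,L,st,ce=cv2.connectedComponentsWithStats(m);M=[]
for k in range(1,n):
    if st[k,4]<15 or np.hypot(*(ce[k]-[u0,v0]))>45: continue
    v,u=np.nonzero(L==k);P=np.array([atz(c,x,yy,35)[:2] for x,yy in zip(u,v)]);w=np.linalg.svd(P-P.mean(0))[2][0]
    M.append(P.mean(0));print(st[k],P.mean(0).round(1),np.degrees(np.arctan2(w[1],w[0])).round(1))
d=np.mean(M,0)-p[:2];print(np.mean(M,0),'dx dy',d@[np.cos(y),np.sin(y)],d@[np.sin(y),-np.cos(y)])
a,b=int(u0),int(v0);cv2.imwrite('pics/w6z.png',cv2.resize(im[max(b-45,0):b+45,max(a-60,0):a+60,::-1],(600,450),interpolation=2))
E
```

```text
17.975 [657.64578087 258.52618727 191.91109009] [-3.14136941e+00 -2.85125898e-06  2.41215092e+00]
257.0704919874344 126.87753987228822
[249 109   6  34 127] [607.4 296.1] -44.9
[266 110   6  34 136] [622.7 310.3] -44.9
[615.07184658 303.17600119] dx dy 61.49787689323195 4.914967131865961
```

View pics/w6z.png

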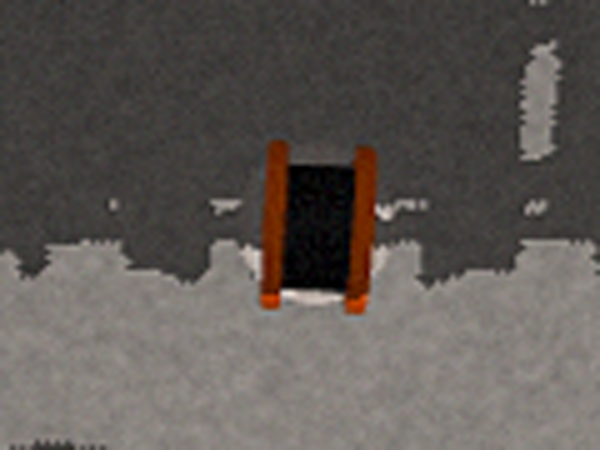

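Wrist crop: the block stands upright at its old place, cheeks nearly along the tool's x. I'll grip again, harder, and lift slowly.

Request:
{"name": "arm_command", "arguments": {"steps": [[0.6,30,2,20,1],[0.6,61.5,4.9,50,3.1],[0.6,61.5,4.9,90,3.1],[0.6,61.5,4.9,120,3.1],[0.6,61.5,4.9,145,3.1],[0.6,61.5,4.9,160,3.1],[0.6,61.5,4.9,165,3.1],[0.5,61.5,4.9,165,3.1],[0.15,61.5,4.9,165,3.1],[0.15,61.5,4.9,165,3.1],[0.15,61.5,4.9,165,3.1],[0.15,61.5,4.9,165,3.1],[0.15,61.5,4.9,165,3.1],[0.15,61.5,4.9,165,3.1],[0.15,61.5,4.9,165,3.1]], "force": 55}}

```text
clock: 19.9
eef_pos: [615.3, 303.7, 27.4]
eef_rot: [3.141, 0.0, 2.359]
wrist_force: [-1.0, -0.3, 5.7]
finger_gap: 24.5
finger_force: 55.0
```

Request:
{"name": "arm_command", "arguments": {"steps": [[0.15,0,0,-2,0],[0.15,0,0,-5,0],[0.15,0,0,-9,0],[0.15,0,0,-14,0],[0.15,0,0,-20,0],[0.15,0,0,-26,0],[0.15,0,0,-30,0],[0.15,0,0,-30,0]]}}

```text
clock: 20.9
eef_pos: [615.2, 303.8, 57.3]
eef_rot: [3.141, 0.0, 2.359]
wrist_force: [0.2, -0.5, -1.1]
finger_gap: 24.0
finger_force: 55.0
```

Request:
{"name": "arm_command", "arguments": {"steps": [[0.15,0,0,-6,0],[0.15,0,0,-18,0],[0.15,0,0,-36,0],[0.15,0,0,-58,0],[0.15,0,0,-82,0],[0.15,0,0,-104,0],[0.15,0,0,-120,0],[0.15,0,0,-128,0],[0.15,0,0,-130,0],[0.15,-5,-8,-130,1],[0.15,-13,-20,-130,2],[0.15,-26,-40,-130,4],[0.15,-42,-65,-130,7],[0.15,-60,-94,-130,10],[0.15,-80,-125,-130,13],[0.15,-101,-157,-130,16],[0.15,-122,-190,-130,19]]}}

```text
clock: 23.02
eef_pos: [566.8, 80.9, 186.7]
eef_rot: [-3.141, -0.0, 2.025]
wrist_force: [-0.5, -0.1, -2.0]
finger_gap: 24.4
finger_force: 55.0
```

Request:
{"name": "arm_command", "arguments": {"steps": [[0.15,0,0,0,0]]}}

```text
clock: 23.15
eef_pos: [567.0, 80.1, 187.0]
eef_rot: [-3.141, 0.0, 2.023]
wrist_force: [0.6, -0.6, -2.5]
finger_gap: 24.2
finger_force: 55.0
```

```bash
python3 - <<'E'
from h import *
s=monitor.read_state();p=s['eef_pos'];y=s['eef_rot'][2];d=np.array([517,-153.7])-p[:2]
print(s['clock'],p,s['finger_gap'],s['wrist_force'],'dx',d@[np.cos(y),np.sin(y)],'dy',d@[np.sin(y),-np.cos(y)],'turn',np.degrees(y)-99.8)
E
```

```text
23.15 [567.00189571  80.09166851 186.96992391] 24.236110659016884 [ 0.59200331 -0.6466117  -2.47587531] dx -188.39046368965728 dy -147.19975214249064 turn 16.1302668574354
```

Request:
{"name": "arm_command", "arguments": {"steps": [[0.15,-6,-5,0,0],[0.15,-18,-14,0,1],[0.15,-36,-28,0,3],[0.15,-60,-47,0,5],[0.15,-85,-66,0,7],[0.15,-110,-86,0,9],[0.15,-134,-105,0,11],[0.15,-156,-122,0,13],[0.15,-173,-135,0,15],[0.15,-183,-143,0,16.1],[0.15,-188.4,-147.2,0,16.1],[0.15,-188.4,-147.2,0,16.1],[0.15,-188.4,-147.2,0,16.1]]}}

```text
clock: 24.78
eef_pos: [518.9, -150.6, 186.9]
eef_rot: [-3.142, -0.0, 1.748]
wrist_force: [-0.1, 0.4, -2.6]
finger_gap: 24.2
finger_force: 55.0
```

```bash
python3 - <<'E'
from h import *
s=monitor.read_state();p=s['eef_pos'];y=s['eef_rot'][2];d=np.array([517,-153.7])-p[:2]
print(s['clock'],p,s['finger_gap'],s['wrist_force'],'dx',d@[np.cos(y),np.sin(y)],'dy',d@[np.sin(y),-np.cos(y)],'turn',np.degrees(y)-99.8)
c=snap('wrist');cv2.imwrite('pics/w7.png',c['img'][:,:,::-1])
h=cv2.cvtColor(c['img'],cv2.COLOR_RGB2HSV);m=cv2.inRange(h,(50,120,40),(85,255,255))
n,L,st,ce=cv2.connectedComponentsWithStats(m)
for k in range(1,n):
    if st[k,4]>60: print(st[k],atz(c,*ce[k],28).round(1))
print('orange px',cv2.inRange(h,(3,170,60),(18,255,255))[200:].sum()/255)
E
```

```text
24.775 [ 518.89896191 -150.5847436   186.91028603] 24.222158685839833 [-0.13943256  0.43235522 -2.60689253] dx -2.7325611302340156 dy -2.4174342706438336 turn 0.3332865387656909
[223 130  17  81 273] [ 484.7 -150.    28. ]
[ 232  159   42   36 1156] [ 515.8 -151.7   28. ]
[208 165  14  31 373] [ 469.7 -164.1   28. ]
orange px 2340.0
```

Request:
{"name": "arm_command", "arguments": {"steps": [[0.15,-2.7,-2.4,5,0.3],[0.15,-2.7,-2.4,15,0.3],[0.15,-2.7,-2.4,32,0.3],[0.15,-2.7,-2.4,52,0.3],[0.15,-2.7,-2.4,72,0.3],[0.15,-2.7,-2.4,92,0.3],[0.15,-2.7,-2.4,108,0.3],[0.15,-2.7,-2.4,118,0.3],[0.15,-2.7,-2.4,123,0.3],[0.15,-2.7,-2.4,125,0.3],[0.15,-2.7,-2.4,125,0.3],[0.15,-2.7,-2.4,125,0.3]]}}

```text
clock: 26.32
eef_pos: [517.1, -154.2, 62.4]
eef_rot: [3.141, 0.0, 1.742]
wrist_force: [0.1, 0.8, -2.4]
finger_gap: 24.2
finger_force: 55.0
```

Request:
{"name": "arm_command", "arguments": {"steps": [[0.15,0,0,1,0],[0.15,0,0,2,0],[0.15,0,0,3,0],[0.15,0,0,4,0],[0.15,0,0,4,0],[0.15,0,0,4,0]]}}

```text
clock: 27.08
eef_pos: [516.9, -154.2, 58.0]
eef_rot: [3.142, 0.0, 1.742]
wrist_force: [0.1, 0.0, -0.8]
finger_gap: 23.9
finger_force: 55.0
```

Request:
{"name": "arm_command", "arguments": {"steps": [[0.15,0,0,0.4,0],[0.15,0,0,0.8,0],[0.15,0,0,1.2,0],[0.15,0,0,1.6,0],[0.15,0,0,1.6,0]]}}

```text
clock: 27.7
eef_pos: [516.9, -154.2, 56.3]
eef_rot: [-3.142, -0.0, 1.742]
wrist_force: [0.3, -0.2, -1.8]
finger_gap: 24.1
finger_force: 55.0
```

```bash
python3 -c "
from h import *
s=monitor.read_state();print(s['eef_pos'],s['wrist_force'])"
```

```text
[ 516.88230815 -154.16094605   56.30291362] [ 0.33121915 -0.2397073  -1.82713285]
```

Request:
{"name": "arm_command", "arguments": {"steps": [[0.15,0,0,0.4,0],[0.15,0,0,0.8,0],[0.15,0,0,0.8,0]]}}

```text
clock: 28.08
eef_pos: [516.9, -154.2, 55.5]
eef_rot: [-3.142, 0.0, 1.742]
wrist_force: [0.5, -0.0, -1.2]
finger_gap: 24.2
finger_force: 55.0
```

Request:
{"name": "arm_command", "arguments": {"steps": [[0.15,0,0,0.4,0],[0.15,0,0,0.8,0],[0.15,0,0,0.8,0]]}}

```text
clock: 28.45
eef_pos: [517.0, -154.3, 55.4]
eef_rot: [3.141, 0.0, 1.742]
wrist_force: [-3.5, 0.2, 5.6]
finger_gap: 24.2
finger_force: 55.0
```

Contact with the floor (5.6 N). I'll open a little and rise.

Request:
{"name": "arm_command", "arguments": {"steps": [[0.32,0,0,-0.3,0],[0.36,0,0,-0.3,0],[0.4,0,0,-0.3,0],[0.4,0,0,-0.3,0],[0.4,0,0,-4,0],[0.4,0,0,-15,0],[0.4,0,0,-40,0],[0.4,0,0,-80,0],[0.4,0,0,-120,0],[0.4,-40,0,-140,0],[0.4,-90,0,-140,0],[0.4,-120,0,-140,0],[0.4,-120,0,-140,0]]}}

```text
clock: 30.08
eef_pos: [537.1, -273.9, 195.0]
eef_rot: [3.142, 0.0, 1.739]
wrist_force: [0.3, 0.2, -0.8]
finger_gap: 37.7
finger_force: 0.0
```

```bash
python3 - <<'E'
from h import *
from scipy.optimize import least_squares
s=monitor.read_state();print(s['clock'],s['eef_pos'])
c=snap('wrist','w8.png')
C=np.array([586,-141.8])
h=cv2.cvtColor(c['img'],cv2.COLOR_RGB2HSV)
for nm,lo,hi,z in(('green',(50,120,40),(85,255,255),28),('orange',(3,170,60),(18,255,255),63)):
    n,L,st,ce=cv2.connectedComponentsWithStats(cv2.inRange(h,lo,hi))
    for k in range(1,n):
        if st[k,4]>40:
            v,u=np.nonzero(L==k);P=np.array([atz(c,x,yy,z)[:2] for x,yy in zip(u,v)]);d=P.mean(0)-C
            print(nm,st[k],P.mean(0).round(1),'r',np.hypot(*d).round(1),'ang',np.degrees(np.arctan2(d[1],d[0])).round(1))
for n in('side','scene'):
    c=snap(n)
    for r in find_in(c,'orange_block_mid'):
        if r['p']>.2: print(n,round(r['p'],2),np.round(r['rect']),atz(c,*r['rect'][:2],50).round())
    print('expect',proj(c,(517,-154,50)))
E
```

```text
30.075 [ 537.05096257 -273.85848835  194.99911277]
green [223  10  20 121 497] [ 487.6 -153. ] r 99.0 ang -173.5
green [248  49  16   7  67] [ 513.5 -132.2] r 73.1 ang 172.4
green [233  54  45  45 514] [ 516.1 -162.4] r 72.9 ang -163.6
green [207  56  14  37 479] [ 469.5 -163.8] r 118.6 ang -169.3
orange [243  51   6  40 182] [ 507.  -156.8] r 80.4 ang -169.2
orange [263  52   6  39 181] [ 528.1 -154.9] r 59.3 ang -167.3
orange [280 118  22  31 210] [ 566.6 -212.5] r 73.3 ang -105.3
orange [181 295  11  13  53] [ 474.3 -450.8] r 328.6 ang -109.9
orange [177 316   7  21  47] [ 470.6 -490.4] r 367.3 ang -108.3
orange [178 339  12  14  51] [ 476.6 -523. ] r 396.6 ang -106.0
orange [311 368 112  16 698] [ 746.2 -534. ] r 423.7 ang -67.8
orange [131 375  50   9 186] [ 443.3 -590.5] r 470.9 ang -107.6
orange [189 375  12   9  56] [ 500.1 -580.8] r 447.3 ang -101.1
orange [202 375  17   9  64] [ 521.6 -577.1] r 440.1 ang -98.4
orange [227 375  21   9  83] [ 560.2 -570.5] r 429.5 ang -93.5
orange [246 375  38   9 156] [ 601.6 -564.2] r 422.7 ang -87.9
side 0.91 [126. 292.  23.  24.] [687. 244.  50.]
side 0.86 [166. 292.  22.  23.] [612. 213.  50.]
side 0.62 [207. 319.  22.  27.] [507. 233.  50.]
side 0.44 [271. 193.  11.  21.] [ 521. -137.   50.]
expect [274.22240356 189.29481381]
scene 0.73 [343. 228.  14.  16.] [664. 174.  50.]
scene 0.68 [229. 192.  10.  11.] [ 513. -154.   50.]
scene 0.66 [346. 203.  14.  18.] [564. 202.  50.]
expect [229.38161523 193.24215279]
```

```bash
python3 - <<'E'
from h import *
c=dict(np.load('w4.npz'));im=cv2.imread('pics/w4.png');h=cv2.cvtColor(im,cv2.COLOR_BGR2HSV);C=np.array([586,-141.8])
for nm,lo,hi,z,(a,b,e,f) in(('arrow',(20,120,60),(35,255,255),10,(155,200,160,200)),('label',(50,120,40),(85,255,255),28,(205,226,155,200)),('disc',(50,120,40),(85,255,255),28,(232,280,152,205))):
    m=cv2.inRange(h,lo,hi);M=np.zeros_like(m);M[e:f,a:b]=m[e:f,a:b];v,u=np.nonzero(M)
    x,y,w,hh=cv2.boundingRect(M);d=atz(c,x+w/2,y+hh/2,z)[:2]-C;print(nm,(x,y,w,hh),np.hypot(*d).round(1),np.degrees(np.arctan2(d[1],d[0])).round(2))
E
```

```text
arrow (171, 165, 22, 26) 167.2 -168.15
label (211, 163, 15, 31) 116.5 -169.04
disc (232, 152, 44, 53) 71.7 -168.32
```

```bash
python3 -c "
from h import *
print(job.sign_off())"
```

```text
the job is handed in; nothing more can be done
None
```

I handed the job in at about 30 s: the green slot is within about 1° of the arrow and the orange block stands upright in it, though the first grasp slipped and the block had to be picked up again.

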